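Seat a casting mould and snap its clamp shut

ROBOT

A 6-joint arm with a two-finger parallel gripper is mounted at the origin on the work surface. World frame = base frame: x ahead of the robot, y to its left, z up, the work surface at z = 0. Lengths are in mm, angles in rad, forces in N, time in s.
With the tool pointing down it reaches from about 275 to 750 mm from the base axis. Payload 10.2 kg.
Tool frame: the origin (TCP) lies midway between the tips of the shut fingers; the grasp point (between the pads) lies 19 mm behind it; z points along the fingers, y is the line along which they close (so a half turn about z gives the same grasp; the last joint's range is limited). The gripper opens to 85 mm and grips with 20 to 120 N. Pads are 22 mm wide; open, the fingers measure 114 mm over their backs; the gripper's body (76 mm by 85 mm) begins 54 mm behind the grasp point. The pads swing forward as they close: fully open they stand 13 mm farther back than shut.
Start: joints at [-1.392, 0.313, 1.498, -0, 1.331, -0.223], TCP at [205.303, -483.2, 231.294] pointing down, gripper open.
Joint ranges: [-2.94, 2.94], [-0.97, 2.17], [0.19, 2.56], [-1.23, 4.37], [0.02, 3.11], [-2.88, 2.88]. Speed limits (rad/s): [2.39, 2.39, 3.01, 3.14, 3.14, 3.14].

INTERFACE

Orientations are given as a unit quaternion [w, x, y, z].
In Python, from rig import sense, capture, finish_job, find_in, place_of gives the robot as it stands. The module is installed in compiled form; this text tells all that it offers.
- The arm moves only by the shell command python3 -m jog 'ROWS' [FORCE]. ROWS is JSON, a list of rows, each an object of numbers: "tx", "ty", "tz": the shift along the tool's x, y, z in mm; "ax", "ay", "az": the turn, a rotation vector about the tool's x, y, z in rad; "jaw": the closure, from -1 (fully open) to 1 (shut), so that 0 is half open. In form: [{"tx": .., "ty": .., "tz": .., "ax": .., "ay": .., "az": .., "jaw": ..}, ...]. A call has 1 to 5 rows; each row shifts and turns the commanded pose from where the row before left it, along the tool's axes as they then stand; what a row does not reach is not made up. A row lasts 1/8 s, in which the tool goes at most 62.5 mm and 10.7 degrees, less where a joint would pass 70% of its speed; a pose out of reach is approached as far as the arm can. A call with a gripper value outside its range is refused whole. The fingers move at their own pace and stop on an object; FORCE is the grip in N (left out, the last holds). Time passes only in rows, so rows that do not move let the fingers close. It gives the time, the measured TCP pose, the force, the opening and the grip force at its end, in the units of the state.
- sense(): the state, without advancing time (a new reading comes with each control period).
- capture(name): name is "scene" or "top" or "wrist"; returns a dict with "color" (400x640x3 uint8, red, green, blue), "depth" (400x640 float32, mm along the optical axis (not along the pixel's ray), 0 where there is no reading), "fx", "fy", "cx", "cy" (pixels), "camera_from_world" (4x4, takes a point from world to camera coordinates); the wrist camera has in their place "mount" (4x4, takes a point from camera to tool coordinates, whose origin is the TCP and whose axes are the flange's). Camera axes: x right, y up, looking along -z (the intrinsics and any distortion apply to the point x, -y, -z); pixel columns grow to the right and rows downward; lengths in mm; the calibration is good to about 2 mm. A picture is of the moment at which its call begins: read the wrist's pose just before it.
- finish_job(): hands the job in; it is judged then, once.
Trained networks look in the newest picture that a camera, given by its name, has taken for a name from the list of things; names that differ only in an ending like _2 or _b are one class to them, and where a whole thing is asked for, a point or a joint stands for the part that bears it (a point fixed in the world has none). Each returns a list of dicts, best first, with "conf" (0 to 1); they miss things now and then, are a little off and sometimes report something else, mostly with a low value. They report only what shows in the picture. A call takes as long as a camera call. They do not tell look-alikes from the thing itself.
- find_in(query, camera): "centre" ([column, row] in pixels, amid what is visible of it).
- place_of(query, camera): "centre" ([column, row] in pixels: a listed point, or the origin of a listed thing).
The state is a dict: "time_s": time; "joints": joint angles; "dq": joint speeds; "tau": joint torques, N m; "eef_pos": TCP position; "ee_rot": TCP orientation; "force": force on the tool from outside, world axes, zero at the start; "wrist_torque": the same for the moment, N m; "grip_width": opening from 0.0 (shut) to 1.0 (fully open); "grip_force": force on a finger pad.
Only numpy, scipy, OpenCV 4.12 (cv2) and the standard library are available. Lean on these libraries where they do the work, as an engineer would, in place of code of your own. Each camera call takes 0.05 s, during which the arm holds its last target. There are 200 camera calls.

TASK

Slide the plaster casting mould along the channel of the board until it sits fully home against the end stop, then press the grey cap of the clamp straight down until it snaps through and stays down, and let go. Push and press gently: stop pressing as soon as the snap is felt, since hard pushing chips the plaster and bends the clamp. Leave the mug and the jar beside the board where they are.

Things in the scene. Friction and masses are not known exactly. Their poses are not given: they have to be found in the camera images.
- station: Fixed plywood board, 280 x 130 x 18 mm, with a channel between two wooden rails (68 mm apart, 14 mm high), closed by a wooden end stop 45 mm high. Origin on the table surface under the middle of the seated mould; x runs along the channel towards the stop, z up. Board from x = -170 to +110 mm, its top at z = 18 mm; stop's face at x = +70 mm.
- clamp_axis (a point): Point on the board's top (18 mm above the table) below the clamp's round grey cap, which is 36 mm wide and 28 mm tall and is pressed straight down. The cap sits on a stiff thread, set to a different height each time and not measured: with the clamp up, its flat top stands 140 to 160 mm above the table (of which the board is 18).
- clamp_foot (a point): Point on the board's top, 53 mm to the side (y of the board) of clamp_axis, at one of the two posts (22 x 12 mm) of the steel portal that carries the cap. The portal's crossbar, 22 mm wide along the channel, bridges the mould: underside 80 mm, top 92 mm above the table, under the cap.
- mould_mid (a point): Centre (half-way up) of the loose white plaster mould, 140 (x) x 64 (y) x 55 (z) mm, 0.4 to 0.75 kg, lying in the channel, x along it, 30 to 65 mm short of home at the start; front face 70 mm from here at -x. Home: over the board's origin, 45.5 mm above the table. Sliding takes 1 to 5 N; at the stop the force climbs steeply. More than 30 N chips it.
- mould_hole (a point): Mouth of the locating hole in the mould's top: 16 mm wide, 30 mm deep, 25 mm from the mould's centre towards the end stop. With the mould home it is under the clamp's 10 mm pin. The other, 34 mm hole in the top is the pouring mouth, 30 mm from the centre towards the front.
- snap (a joint): Downward travel of the cap in m: 0 up, 0.013 at its hard stop. It resists with about 1 N, rising to a peak of 7 to 9 N near 0.005, then less and less, down to nothing at 0.0115, where it snaps down to 0.013 by itself and stays; let go earlier, it springs up. If the mould is 6 to 40 mm short of home the pin below strikes plaster and it cannot snap. Over 18 N bends it.
- mug: White cast mug, 76 mm wide and 90 mm high, origin at the centre of its underside. To be left alone.
- jar: Closed jar, 60 mm wide and 85 mm high, origin at the centre of its underside. To be left alone.
Mind the look-alikes: they are no part of the job. Leave any brown look-alike of the part that bears mould_mid alone.

How it is judged:
By the outcome, as a careful person would: the job done as asked, in the order asked, and still so for the second after the job is handed in, with the robot touching nothing.
It also fails if it takes over 64 s, if anything falls off the work surface, if the arm or the gripper's body presses on something with over 40 N, if the wrist force passes 120 N, or if a joint passes its speed limit or range.

## Working session

There is one attempt and no reset: what is moved stays moved. The work goes in short steps, Python scripts to look and compute and a shell command to move; the robot and the scene stay as the last step left them, time stands still between calls to the robot, and variables do not carry over. Pictures are saved under pics/ and viewed, at most 10 in all, crops included, and the job is handed in when it is done.

```bash
mkdir -p pics
cat > h.py <<'E'
import numpy as np, cv2
from rig import *
def ray(c,px,z=None,d=None):
    # world point for pixel, at height z or depth d
    T=np.linalg.inv(c["camera_from_world"])
    v=np.array([(px[0]-c["cx"])/c["fx"],-(px[1]-c["cy"])/c["fy"],-1.])
    if d is not None: return (T@np.r_[v*d,1])[:3]
    o=T[:3,3]; w=T[:3,:3]@v
    return o+w*(z-o[2])/w[2]
def dep(c,px):
    u,v=int(round(px[0])),int(round(px[1]))
    p=c["depth"][max(v-2,0):v+3,max(u-2,0):u+3]; p=p[p>0]
    return float(np.median(p)) if len(p) else 0
E
python3 - <<'E'
from h import *
print({k:np.round(v,3).tolist() if not isinstance(v,float) else v for k,v in sense().items()})
for n in("scene","top"):
    c=capture(n); cv2.imwrite(f"pics/{n}0.png",c["color"][:,:,::-1])
    print(n,[k for k in c],c["fx"],c["cx"],c["cy"],np.round(np.linalg.inv(c["camera_from_world"]),2).tolist())
    for q in("clamp_axis","clamp_foot","mould_mid","mould_hole","station","mug","jar"):
        for r in place_of(q,n)[:3]:
            p=r["centre"]; d=dep(c,p); z={"clamp_axis":18,"clamp_foot":18,"mould_mid":45.5,"mould_hole":73}.get(q,0)
            print(q,round(r["conf"],2),np.round(p),"atz",np.round(ray(c,p,z=z)),"dep",np.round(ray(c,p,d=d)))
E
```

```text
{'time_s': 0.0, 'joints': [-1.392, 0.313, 1.498, 0.0, 1.331, -0.223], 'dq': [0.001, 0.0, 0.001, -0.001, -0.001, -0.001], 'tau': [-0.002, -41.227, -25.974, -0.0, 0.004, -0.0], 'eef_pos': [205.276, -482.925, 230.734], 'ee_rot': [-0.001, 0.98, 0.2, 0.0], 'force': [0.339, 0.33, -0.621], 'wrist_torque': [-0.028, -0.016, 0.042], 'grip_force': 0.0, 'grip_width': 1.002006908670611}
scene ['color', 'depth', 'fx', 'fy', 'cx', 'cy', 'camera_from_world'] 494.76418110750757 318.9137335818319 192.55067404898853 [[0.76, -0.53, 0.38, 1172.54], [0.65, 0.61, -0.45, -746.54], [0.01, 0.59, 0.81, 1280.91], [0.0, 0.0, 0.0, 1.0]]
clamp_axis 0.73 [314. 222.] atz [ 642. -138.   18.] dep [ 641. -138.   17.]
clamp_foot 0.69 [326. 217.] atz [ 658. -102.   18.] dep [ 662. -107.   28.]
mould_mid 0.82 [417. 199.] atz [837. 118.  46.] dep [840. 111.  55.]
mould_mid 0.76 [297. 202.] atz [ 568. -132.   46.] dep [ 581. -146.   72.]
mould_mid 0.64 [176. 222.] atz [ 348. -421.   46.] dep [ 354. -423.   54.]
mould_hole 0.86 [410. 195.] atz [820.  97.  73.] dep [813. 114.  49.]
mould_hole 0.84 [301. 203.] atz [ 593. -141.
[... 707 characters left out ...]
1 [324. 179.] atz [643. -87.  18.] dep [642. -87.  27.]
mould_mid 0.86 [259. 124.] atz [819. 130.  46.] dep [816. 129.  55.]
mould_mid 0.8 [338. 202.] atz [ 567. -134.   46.] dep [ 565. -133.   73.]
mould_mid 0.64 [423. 278.] atz [ 327. -411.   46.] dep [ 328. -409.   56.]
mould_hole 0.88 [336. 191.] atz [ 599. -126.   73.] dep [ 599. -126.   71.]
mould_hole 0.75 [260. 124.] atz [812. 123.  73.] dep [816. 125.  55.]
mould_hole 0.67 [437. 280.] atz [ 323. -449.   73.] dep [ 321. -454.   55.]
station 0.57 [340. 189.] atz [ 612. -140.    0.] dep [ 605. -137.   72.]
mug 0.61 [291. 174.] atz [659.  23.   0.] dep [658.  22.   6.]
jar 0.75 [386. 198.] atz [ 585. -296.    0.] dep [ 579. -283.   84.]
```

Run:
```python
import cv2
a=cv2.imread("pics/top0.png"); b=cv2.imread("pics/scene0.png")
cv2.imwrite("pics/top_crop.png",cv2.resize(a[130:280,260:460],None,fx=4,fy=4,interpolation=2))
cv2.imwrite("pics/scene_full.png",b)
```

```text
(no output)
```

View pics/top_crop.png

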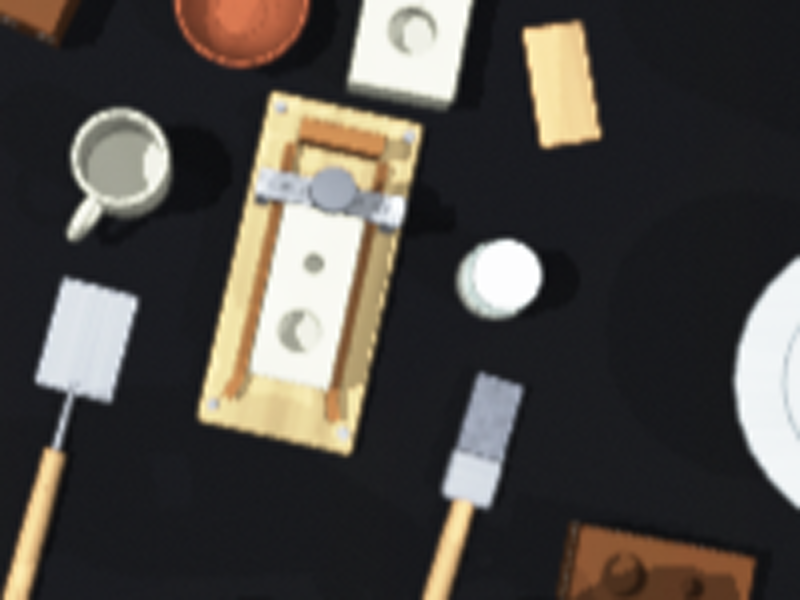

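View pics/scene0.png

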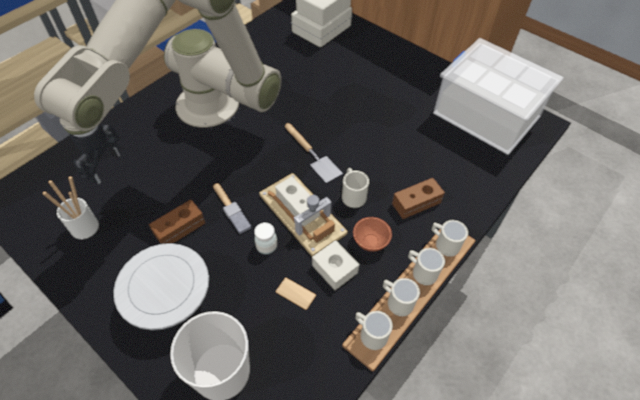

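Candidates for the mould: scene (417,199) and (176,222) are brown look-alikes lying on the table. The one at scene (297,202) / top (338,202) is white and lies in the channel with its top at z≈73, so it is the one meant; the top crop confirms this. The white block beyond the stop has no locating hole and stands off the board. The clamp cap is at top about (343,177), the jar at about (385,199) and the mug at about (290,170).

```bash
cat > m.py <<'E'
from h import *
c=capture("top")
cr=lambda p:np.array(p)/4+[260,130]
# corners in crop, order: stop-left, stop-right, front-right, front-left
P=np.array([ray(c,cr(p),z=18)[:2] for p in [(272,93),(422,125),(352,452),(200,420)]])
L=np.array([(110,65),(110,-65),(-170,-65),(-170,65)],float)
def fit(L,P):
    l0,p0=L.mean(0),P.mean(0);a=L-l0;b=P-p0
    th=np.arctan2((a[:,0]*b[:,1]-a[:,1]*b[:,0]).sum(),(a*b).sum())
    R=np.array([[np.cos(th),-np.sin(th)],[np.sin(th),np.cos(th)]]);return th,p0-R@l0,R
th,o,R=fit(L,P); print("yaw",th,"origin",o,"resid",np.round(P-(o+L@R.T),1).tolist())
b=lambda w:np.round(R.T@(np.array(w)[:2]-o),1)
print("axis pred world",o+R@[25,0])
for n,p,z in [("hole",(314,262),73),("pour",(300,330),73),("frontL",(250,372),73),("frontR",(330,388),73),("cap",(335,190),150),("stopL",(303,143),63),("stopR",(380,158),63)]:
    print(n,b(ray(c,cr(p),z=z)))
# cap height from depth
C=(o+R@[25,0])
d=c["depth"]; T=c["camera_from_world"]
vs,us=np.mgrid[165:195,325:365]
W=np.array([ray(c,(u,v),d=d[v,u]) for u,v in zip(us.ravel(),vs.ravel()) if d[v,u]>0])
k=W[W[:,2]>115]; print("cap pts",len(k),k.mean(0),np.percentile(k[:,2],[10,50,90]),b(k.mean(0)))
s=capture("scene")
E
python3 m.py
```

```text
yaw -0.19479786392583837 origin [ 611.05048159 -140.33420968] resid [[-1.4, -1.0], [-0.6, 1.1], [1.8, 1.0], [0.3, -1.1]]
axis pred world [ 635.57765201 -145.17341532]
hole [-26.9   1.4]
pour [-82.2   0.9]
frontL [-123.3   32.6]
frontR [-122.1  -32.1]
cap [23.1 -0.4]
stopL [66.3 30. ]
stopR [ 67.6 -33.2]
cap pts 111 [ 637.49944963 -142.51263471  140.50949164] [136.54698411 140.920425   144.7542679 ] [26.4  3. ]
```

```bash
R='{"tx":38.4,"ty":-24,"jaw":1}'
python3 -m jog '[{"tx":38.4,"ty":-24,"jaw":1},{"tx":38.4,"ty":-24,"jaw":1},{"tx":38.4,"ty":-24,"jaw":1},{"tx":38.4,"ty":-24,"jaw":1},{"tx":38.4,"ty":-24,"jaw":1}]' 20
python3 -m jog '[{"tx":38.4,"ty":-24,"jaw":1},{"tx":38.4,"ty":-24,"jaw":1},{"tx":38.4,"ty":-24,"jaw":1},{"tx":38.4,"ty":-24,"jaw":1},{"tx":38.4,"ty":-24,"jaw":1}]'
python3 -m jog '[{"az":0.15,"jaw":1},{"az":0.15,"jaw":1},{"az":0.15,"jaw":1},{"az":0.148,"jaw":1},{"jaw":1}]'
```

```text
schema error: expected keys tx, ty, tz, ax, ay, az, jaw
schema error: expected keys tx, ty, tz, ax, ay, az, jaw
schema error: expected keys tx, ty, tz, ax, ay, az, jaw
```

All keys are required.

```bash
python3 -m jog '[{"tx":38.4,"ty":-24,"tz":0,"ax":0,"ay":0,"az":0,"jaw":1},{"tx":38.4,"ty":-24,"tz":0,"ax":0,"ay":0,"az":0,"jaw":1},{"tx":38.4,"ty":-24,"tz":0,"ax":0,"ay":0,"az":0,"jaw":1},{"tx":38.4,"ty":-24,"tz":0,"ax":0,"ay":0,"az":0,"jaw":1},{"tx":38.4,"ty":-24,"tz":0,"ax":0,"ay":0,"az":0,"jaw":1}]' 20
python3 -m jog '[{"tx":38.4,"ty":-24,"tz":0,"ax":0,"ay":0,"az":0,"jaw":1},{"tx":38.4,"ty":-24,"tz":0,"ax":0,"ay":0,"az":0,"jaw":1},{"tx":38.4,"ty":-24,"tz":0,"ax":0,"ay":0,"az":0,"jaw":1},{"tx":38.4,"ty":-24,"tz":0,"ax":0,"ay":0,"az":0,"jaw":1},{"tx":38.4,"ty":-24,"tz":0,"ax":0,"ay":0,"az":0,"jaw":1}]'
python3 -m jog '[{"tx":0,"ty":0,"tz":0,"ax":0,"ay":0,"az":0.15,"jaw":1},{"tx":0,"ty":0,"tz":0,"ax":0,"ay":0,"az":0.15,"jaw":1},{"tx":0,"ty":0,"tz":0,"ax":0,"ay":0,"az":0.15,"jaw":1},{"tx":0,"ty":0,"tz":0,"ax":0,"ay":0,"az":0.148,"jaw":1},{"tx":0,"ty":0,"tz":0,"ax":0,"ay":0,"az":0,"jaw":1}]'
```

```text
time_s: 1.52
eef_pos: [335.8, -296.4, 231.5]
ee_rot: [0.0, 0.98, 0.199, 0.0]
force: [-0.4, -0.5, 0.3]
grip_width: 0.006
grip_force: 0.0
time_s: 2.15
eef_pos: [465.6, -110.8, 231.5]
ee_rot: [0.0, 0.98, 0.2, 0.0]
force: [0.8, -0.4, 0.4]
grip_width: -0.003
grip_force: 0.0
time_s: 2.78
eef_pos: [464.9, -112.1, 231.4]
ee_rot: [0.0, 0.995, -0.097, 0.0]
force: [-0.5, 1.3, 1.0]
grip_width: 0.002
grip_force: 0.0
```

```bash
cat >> h.py <<'E'
from scipy.spatial.transform import Rotation as Ro
def wrist(fn=None):
    s=sense(); c=capture("wrist"); q=s["ee_rot"]; T=np.eye(4)
    T[:3,:3]=Ro.from_quat([q[1],q[2],q[3],q[0]]).as_matrix(); T[:3,3]=s["eef_pos"]
    c["camera_from_world"]=np.linalg.inv(T@c["mount"])
    if fn: cv2.imwrite(fn,c["color"][:,:,::-1])
    return c
TH=-0.195; O=np.array([611.,-140.3]); RB=np.array([[np.cos(TH),-np.sin(TH)],[np.sin(TH),np.cos(TH)]])
bd=lambda w:np.round(np.r_[RB.T@(np.array(w)[:2]-O),w[2]],1)
E
python3 - <<'E'
from h import *
c=wrist("pics/w1.png")
for q,z in(("mould_mid",45.5),("mould_hole",73),("clamp_axis",18),("clamp_foot",18)):
    for r in place_of(q,"wrist")[:2]:
        p=r["centre"];print(q,round(r["conf"],2),np.round(p),bd(ray(c,p,z=z)),bd(ray(c,p,d=dep(c,p))))
E
```

```text
mould_mid 0.85 [588. 228.] [-206.5 -299.8   45.5] [-209.5 -306.5   38.1]
mould_mid 0.77 [319.  81.] [-50.    4.6  45.5] [-51.9   4.1  73.2]
mould_hole 0.71 [636. 237.] [-205.2 -327.3   73. ] [-215.4 -352.4   49.9]
mould_hole 0.67 [322.  46.] [-23.7   1.5  73. ] [-19.    1.6  43.6]
```

View pics/w1.png

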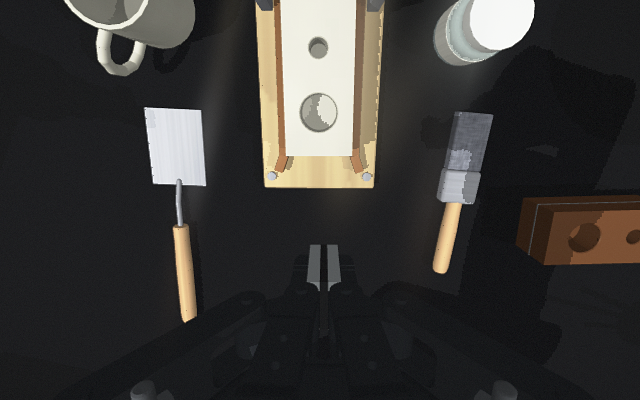

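The wrist view shows the mould's front edge at row 155 (columns 283–354), aligned with the tool. The channel is clear ahead and the mug and jar are well off to the sides.

```bash
python3 -c "
from h import *
c=wrist();print(np.round(c['mount'],2).tolist());print(bd(ray(c,(318.5,155),z=73)),bd(ray(c,(320,187),z=18)),bd(ray(c,(319,113),z=73)),bd(ray(c,(283,150),z=73)),bd(ray(c,(354,150),z=73)),bd(sense()['eef_pos']))"
python3 -m jog '[{"tx":0,"ty":-1.5,"tz":40,"ax":0,"ay":0,"az":0,"jaw":1},{"tx":0,"ty":0,"tz":40,"ax":0,"ay":0,"az":0,"jaw":1},{"tx":0,"ty":0,"tz":40,"ax":0,"ay":0,"az":0,"jaw":1},{"tx":0,"ty":0,"tz":40,"ax":0,"ay":0,"az":0,"jaw":1},{"tx":0,"ty":0,"tz":28,"ax":0,"ay":0,"az":0,"jaw":1}]'
python3 -m jog '[{"tx":3,"ty":0,"tz":0,"ax":0,"ay":0,"az":0,"jaw":1},{"tx":2,"ty":0,"tz":0,"ax":0,"ay":0,"az":0,"jaw":1},{"tx":2,"ty":0,"tz":0,"ax":0,"ay":0,"az":0,"jaw":1}]'
```

```text
[[-0.0, 0.95, 0.3, 76.39], [1.0, 0.0, 0.0, -0.31], [0.0, 0.3, -0.95, -143.11], [0.0, 0.0, 0.0, 1.0]]
[-119.     4.6   73. ] [-165.2    3.9   18. ] [-79.9   3.9  73. ] [-114.2   38.7   73. ] [-114.2  -29.6   73. ] [-148.8   -0.7  231.3]
time_s: 3.7
eef_pos: [464.7, -110.5, 41.7]
ee_rot: [-0.0, 0.995, -0.098, -0.001]
force: [0.8, 0.0, 0.1]
grip_width: 0.001
grip_force: 0.0
time_s: 4.08
eef_pos: [472.8, -112.4, 44.5]
ee_rot: [0.0, 0.995, -0.098, 0.001]
force: [-0.1, -0.0, -1.1]
grip_width: -0.0
grip_force: 0.0
```

```bash
python3 -m jog '[{"tx":3,"ty":-1,"tz":0,"ax":0,"ay":0,"az":0,"jaw":1},{"tx":3,"ty":0,"tz":0,"ax":0,"ay":0,"az":0,"jaw":1},{"tx":3,"ty":0,"tz":0,"ax":0,"ay":0,"az":0,"jaw":1},{"tx":3,"ty":0,"tz":0,"ax":0,"ay":0,"az":0,"jaw":1},{"tx":3,"ty":0,"tz":0,"ax":0,"ay":0,"az":0,"jaw":1}]'
python3 -m jog '[{"tx":3,"ty":0,"tz":0,"ax":0,"ay":0,"az":0,"jaw":1},{"tx":3,"ty":0,"tz":0,"ax":0,"ay":0,"az":0,"jaw":1},{"tx":3,"ty":0,"tz":0,"ax":0,"ay":0,"az":0,"jaw":1}]'
```

```text
time_s: 4.7
eef_pos: [486.6, -113.8, 43.2]
ee_rot: [-0.0, 0.995, -0.098, -0.001]
force: [-5.6, -0.2, 2.5]
grip_width: 0.001
grip_force: 2.0
time_s: 5.08
eef_pos: [495.9, -115.7, 43.2]
ee_rot: [-0.0, 0.995, -0.098, -0.0]
force: [-3.4, 1.1, 0.2]
grip_width: -0.001
grip_force: 1.5
```

```bash
python3 -m jog '[{"tx":3,"ty":0,"tz":0,"ax":0,"ay":0,"az":0,"jaw":1},{"tx":3,"ty":0,"tz":0,"ax":0,"ay":0,"az":0,"jaw":1},{"tx":3,"ty":0,"tz":0,"ax":0,"ay":0,"az":0,"jaw":1},{"tx":3,"ty":0,"tz":0,"ax":0,"ay":0,"az":0,"jaw":1},{"tx":2,"ty":0,"tz":0,"ax":0,"ay":0,"az":0,"jaw":1}]'
python3 -m jog '[{"tx":2,"ty":0,"tz":0,"ax":0,"ay":0,"az":0,"jaw":1},{"tx":2,"ty":0,"tz":0,"ax":0,"ay":0,"az":0,"jaw":1},{"tx":2,"ty":0,"tz":0,"ax":0,"ay":0,"az":0,"jaw":1},{"tx":2,"ty":0,"tz":0,"ax":0,"ay":0,"az":0,"jaw":1},{"tx":1,"ty":0,"tz":0,"ax":0,"ay":0,"az":0,"jaw":1}]'
python3 - <<'E'
from h import *
c=capture("top");print("eef",bd(sense()["eef_pos"]))
for r in place_of("mould_mid","top")[:3]: print(r["conf"],bd(ray(c,r["centre"],z=45.5)))
cv2.imwrite("pics/top2.png",cv2.resize(c["color"][130:280,260:460,::-1],None,fx=4,fy=4,interpolation=2))
E
```

```text
time_s: 5.7
eef_pos: [509.7, -118.5, 43.2]
ee_rot: [-0.0, 0.995, -0.098, -0.0]
force: [-1.7, -0.2, -1.5]
grip_width: -0.002
grip_force: 1.1
time_s: 6.32
eef_pos: [518.4, -120.2, 43.3]
ee_rot: [-0.0, 0.995, -0.098, -0.0]
force: [-2.0, 0.9, 0.0]
grip_width: 0.002
grip_force: 1.2
eef [-94.6   1.7  43.3]
0.9 [152.9 307.   45.5]
0.72 [  -4.7 -147.4   45.5]
0.58 [-6.1 -4.8 45.5]
```

View pics/top2.png

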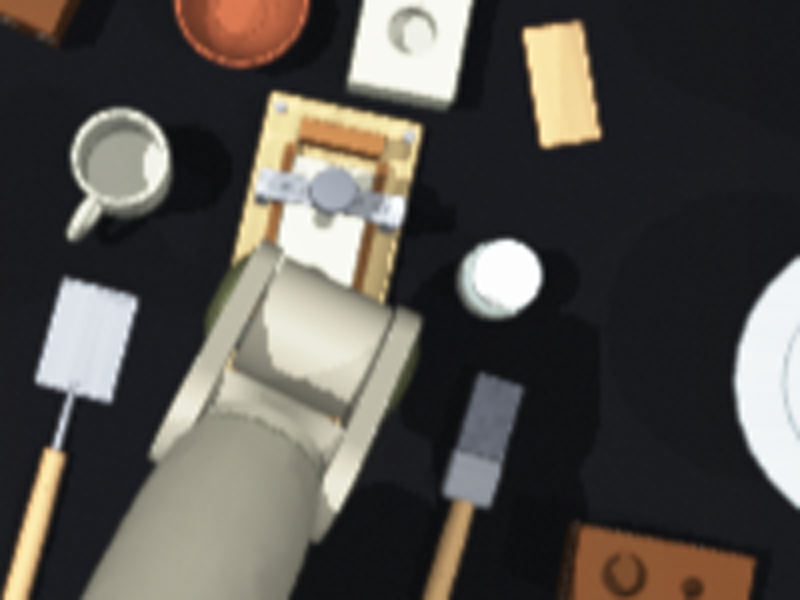

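The hole is now at crop (322,218), about 15 mm short, and the mould is sliding straight under the portal.

```bash
python3 -m jog '[{"tx":1.5,"ty":0,"tz":0,"ax":0,"ay":0,"az":0,"jaw":1},{"tx":1.5,"ty":0,"tz":0,"ax":0,"ay":0,"az":0,"jaw":1},{"tx":1.5,"ty":0,"tz":0,"ax":0,"ay":0,"az":0,"jaw":1},{"tx":1,"ty":0,"tz":0,"ax":0,"ay":0,"az":0,"jaw":1},{"tx":1,"ty":0,"tz":0,"ax":0,"ay":0,"az":0,"jaw":1}]'
python3 -m jog '[{"tx":1,"ty":0,"tz":0,"ax":0,"ay":0,"az":0,"jaw":1},{"tx":1,"ty":0,"tz":0,"ax":0,"ay":0,"az":0,"jaw":1},{"tx":1,"ty":0,"tz":0,"ax":0,"ay":0,"az":0,"jaw":1}]'
python3 -m jog '[{"tx":0.7,"ty":0,"tz":0,"ax":0,"ay":0,"az":0,"jaw":1},{"tx":0.7,"ty":0,"tz":0,"ax":0,"ay":0,"az":0,"jaw":1}]'
```

```text
time_s: 7.05
eef_pos: [524.8, -121.5, 43.4]
ee_rot: [0.0, 0.995, -0.098, 0.0]
force: [-3.2, 1.3, 2.1]
grip_width: 0.006
grip_force: 1.8
time_s: 7.42
eef_pos: [527.7, -122.1, 43.4]
ee_rot: [0.0, 0.995, -0.098, -0.0]
force: [-4.6, 0.8, 2.5]
grip_width: -0.001
grip_force: 2.0
time_s: 7.68
eef_pos: [529.0, -122.3, 43.3]
ee_rot: [-0.0, 0.995, -0.098, -0.0]
force: [-4.8, 1.0, 2.7]
grip_width: -0.002
grip_force: 2.1
```

```bash
python3 -m jog '[{"tx":0.7,"ty":0,"tz":0,"ax":0,"ay":0,"az":0,"jaw":1},{"tx":0.7,"ty":0,"tz":0,"ax":0,"ay":0,"az":0,"jaw":1}]'
python3 -m jog '[{"tx":0.6,"ty":0,"tz":0,"ax":0,"ay":0,"az":0,"jaw":1},{"tx":0.6,"ty":0,"tz":0,"ax":0,"ay":0,"az":0,"jaw":1}]' | grep -E 'pos|force'
python3 -c "
from h import *
c=wrist('pics/w2.png')
for q,z in(('mould_hole',73),('clamp_axis',18)):
    for r in place_of(q,'wrist')[:2]: print(q,r,bd(ray(c,r['centre'],z=z)))"
```

```text
time_s: 7.92
eef_pos: [530.4, -122.6, 43.3]
ee_rot: [-0.0, 0.995, -0.098, -0.0]
force: [-5.0, 0.6, 3.0]
grip_width: -0.003
grip_force: 2.2
eef_pos: [531.6, -122.9, 43.3]
force: [-3.4, 1.1, 3.5]
grip_force: 2.2
```

View pics/w2.png

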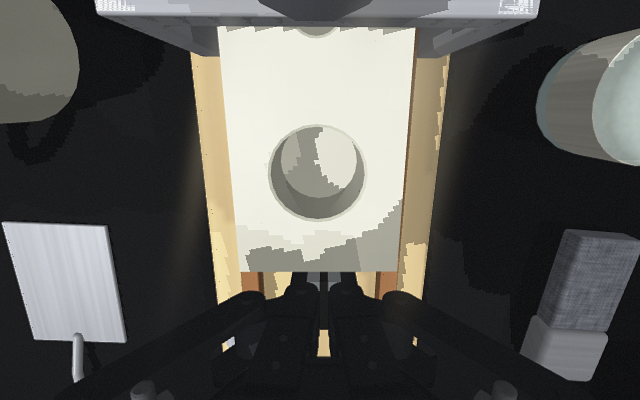

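The mould is centred in the channel, its pouring mouth at (317,172) and the locating hole just going under the crossbar at (318,30). It is still sliding freely, so I keep going.

```bash
for i in 1; do
python3 -m jog '[{"tx":0.7,"ty":0,"tz":0,"ax":0,"ay":0,"az":0,"jaw":1},{"tx":0.7,"ty":0,"tz":0,"ax":0,"ay":0,"az":0,"jaw":1}]' | grep -E 'pos|^force'
python3 -m jog '[{"tx":0.7,"ty":0,"tz":0,"ax":0,"ay":0,"az":0,"jaw":1}]' | grep -E 'pos|^force'; done
python3 -c "
from h import *
c=wrist();print(bd(sense()['eef_pos']),bd(ray(c,(317,172),z=73)))"
```

```text
eef_pos: [532.9, -123.1, 43.3]
force: [-4.1, 0.6, 3.3]
eef_pos: [533.6, -123.3, 43.3]
force: [-4.4, 1.9, 2.5]
[-79.1   1.7  43.3] [-26.6   4.4  73. ]
```

```bash
python3 -m jog '[{"tx":0.6,"ty":0,"tz":0,"ax":0,"ay":0,"az":0,"jaw":1},{"tx":0,"ty":0,"tz":0,"ax":0,"ay":0,"az":0,"jaw":1}]' | grep -E 'pos|^force'
python3 -m jog '[{"tx":0.6,"ty":0,"tz":0,"ax":0,"ay":0,"az":0,"jaw":1},{"tx":0,"ty":0,"tz":0,"ax":0,"ay":0,"az":0,"jaw":1}]' | grep -E 'pos|^force'
```

```text
eef_pos: [534.3, -123.4, 43.3]
force: [-3.5, 0.9, 1.7]
eef_pos: [534.5, -123.4, 43.3]
force: [-6.3, 0.7, 4.2]
```

```bash
python3 -m jog '[{"tx":0.6,"ty":0,"tz":0,"ax":0,"ay":0,"az":0,"jaw":1}]' | grep -E 'pos|^force'
python3 -m jog '[{"tx":0.6,"ty":0,"tz":0,"ax":0,"ay":0,"az":0,"jaw":1}]' | grep -E 'pos|^force'
```

```text
eef_pos: [534.5, -123.4, 43.3]
force: [-10.9, 0.2, 8.1]
eef_pos: [534.5, -123.4, 43.3]
force: [-15.4, 3.0, 11.5]
```

It is hard against the stop at 15 N with no further travel, so it is home. I back off and rise.

```bash
python3 -m jog '[{"tx":-3,"ty":0,"tz":0,"ax":0,"ay":0,"az":0,"jaw":1},{"tx":-10,"ty":0,"tz":0,"ax":0,"ay":0,"az":0,"jaw":1},{"tx":-15,"ty":0,"tz":0,"ax":0,"ay":0,"az":0,"jaw":1},{"tx":0,"ty":0,"tz":-45,"ax":0,"ay":0,"az":0,"jaw":1},{"tx":0,"ty":0,"tz":-45,"ax":0,"ay":0,"az":0,"jaw":1}]' | grep -E 'pos|^force'
python3 -m jog '[{"tx":0,"ty":0,"tz":-45,"ax":0,"ay":0,"az":0,"jaw":1},{"tx":0,"ty":0,"tz":-45,"ax":0,"ay":0,"az":0,"jaw":1},{"tx":35,"ty":0,"tz":-20,"ax":0,"ay":0,"az":0,"jaw":1},{"tx":35,"ty":0,"tz":0,"ax":0,"ay":0,"az":0,"jaw":1},{"tx":0,"ty":0,"tz":0,"ax":0,"ay":0,"az":0,"jaw":1}]' | grep -E 'pos|^force'
python3 - <<'E'
from h import *
c=wrist("pics/w3.png");print(bd(sense()["eef_pos"]))
for q in("snap","clamp_axis","clamp_foot","mould_hole"):
    for r in place_of(q,"wrist")[:2]+find_in(q,"wrist")[:1]: print(q,r,bd(ray(c,r['centre'],d=dep(c,r['centre']))))
d=c["depth"];vs,us=np.nonzero(d>0)
v=np.stack([(us-c["cx"])/c["fx"],-(vs-c["cy"])/c["fy"],-np.ones(len(us))],1)*d[vs,us][:,None]
T=np.linalg.inv(c["camera_from_world"]);W=v@T[:3,:3].T+T[:3,3]
B=np.c_[(W[:,:2]-O)@RB,W[:,2]]
k=(B[:,2]>125)&(B[:,2]<170)&(abs(B[:,0]-27)<28)&(abs(B[:,1]-2)<28)
t=B[k];print(len(t),np.percentile(t,[2,50,98],axis=0),np.percentile(us[k],[2,98]),np.percentile(vs[k],[2,98]))
z=np.median(t[:,2]);f=t[abs(t[:,2]-z)<4];print("mid",(np.percentile(f,1,axis=0)+np.percentile(f,99,axis=0))/2)
E
```

```text
eef_pos: [508.0, -118.2, 134.3]
force: [1.3, 0.2, -0.2]
eef_pos: [578.0, -132.1, 242.4]
force: [-0.3, 0.9, -0.7]
[-34.9   1.7 242.5]Traceback (most recent call last):
  File "<stdin>", line 4, in <module>
ValueError: it knows: clamp_axis, clamp_foot, jar, mould_hole, mould_mid, mug, station
```

View pics/w3.png

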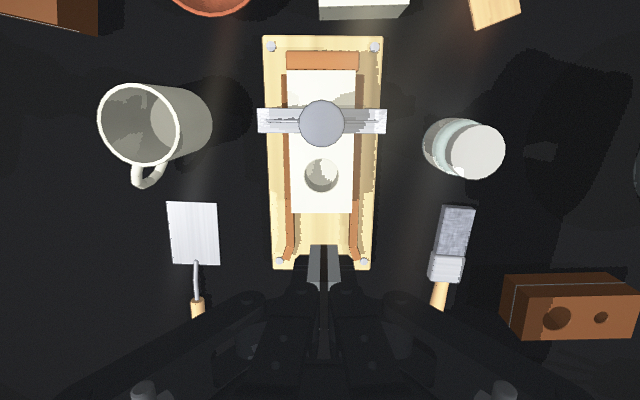

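The mould meets the stop (row 70), with no gap. The cap's top is at (322,123) and the pouring mouth at (321,175).

Run:
```python
from h import *
c=wrist();e=sense()["eef_pos"];print("tcp",bd(e))
d=c["depth"][105:145,300:345]
print(np.percentile(d[d>0],[5,25,50]))
D=dep(c,(322,123));p=ray(c,(322,123),d=D);print("cap",bd(p),p,"diam",44/c["fx"]*D)
for x in[(300,123),(344,123)]: print(bd(ray(c,x,z=150)))
for r in [q for q in place_of("clamp_axis","wrist")[:2]]: print(r,bd(ray(c,r['centre'],z=18)))
print("left bolt etc", bd(ray(c,(322,35),z=18)),bd(ray(c,(319,269),z=18)))
```

```text
tcp [-35.4   1.7 242.8]
[233.05039597 235.11365128 237.22897339]
cap [ 28.1   3.2 142. ] [ 639.13561978 -142.63013283  141.95869142] diam 33.36080054354733
[ 28.5  19.3 150. ]
[ 28.5 -13.  150. ]
left bolt etc [111.6   3.6  18. ] [-166.4    8.3   18. ]
```

```bash
python3 -m jog '[{"tx":31,"ty":-0.8,"tz":0,"ax":0,"ay":0,"az":0,"jaw":1},{"tx":31,"ty":0,"tz":0,"ax":0,"ay":0,"az":0,"jaw":1},{"tx":0,"ty":0,"tz":40,"ax":0,"ay":0,"az":0,"jaw":1},{"tx":0,"ty":0,"tz":38,"ax":0,"ay":0,"az":0,"jaw":1},{"tx":0,"ty":0,"tz":10,"ax":0,"ay":0,"az":0,"jaw":1}]' | grep -E 'pos|^force'
python3 -m jog '[{"tx":0,"ty":0,"tz":1,"ax":0,"ay":0,"az":0,"jaw":1},{"tx":0,"ty":0,"tz":1,"ax":0,"ay":0,"az":0,"jaw":1},{"tx":0,"ty":0,"tz":1,"ax":0,"ay":0,"az":0,"jaw":1}]' | grep -E 'pos|^force'
python3 -c "
from h import *
print(bd(sense()['eef_pos']));c=wrist('pics/w4.png');c=capture('scene');cv2.imwrite('pics/s4.png',cv2.resize(c['color'][150:270,240:400,::-1],None,fx=5,fy=5,interpolation=2))"
```

```text
eef_pos: [636.7, -142.8, 153.4]
force: [0.8, -0.8, 1.0]
eef_pos: [638.5, -143.4, 153.6]
force: [0.6, -1.0, -0.6]
[ 27.6   2.3 153.6]
```

View pics/s4.png

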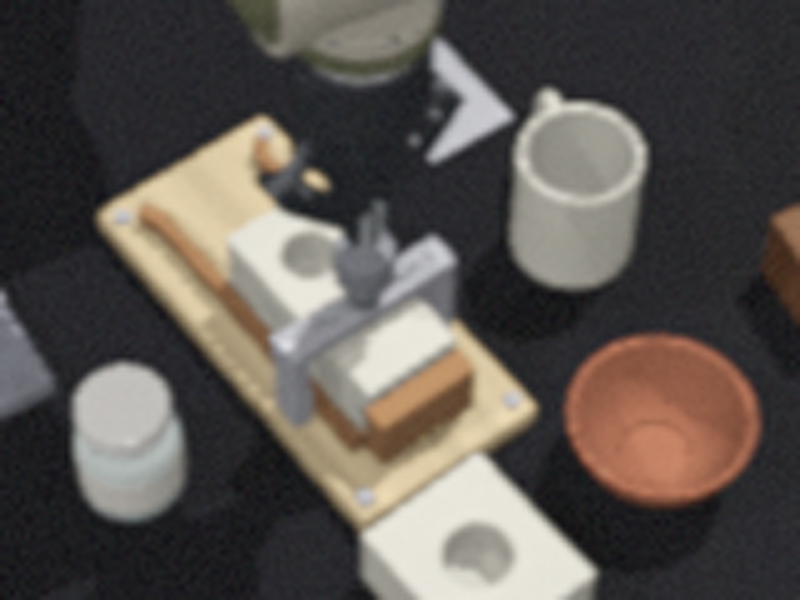

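The mould is flush with the stop, and the fingertips at (375,235) stand just above the cap (365,262), a few mm to the right. I make a small shift and press in small steps.

```bash
python3 -m jog '[{"tx":-1.5,"ty":1,"tz":2,"ax":0,"ay":0,"az":0,"jaw":1},{"tx":0,"ty":0,"tz":2,"ax":0,"ay":0,"az":0,"jaw":1},{"tx":0,"ty":0,"tz":1.5,"ax":0,"ay":0,"az":0,"jaw":1}]' | grep -E 'pos|^force'
python3 -m jog '[{"tx":0,"ty":0,"tz":1.5,"ax":0,"ay":0,"az":0,"jaw":1},{"tx":0,"ty":0,"tz":1,"ax":0,"ay":0,"az":0,"jaw":1}]' | grep -E 'pos|^force'
python3 -m jog '[{"tx":0,"ty":0,"tz":1,"ax":0,"ay":0,"az":0,"jaw":1},{"tx":0,"ty":0,"tz":1,"ax":0,"ay":0,"az":0,"jaw":1}]' | grep -E 'pos|^force'
```

```text
eef_pos: [636.4, -143.9, 146.6]
force: [0.8, 0.3, 0.0]
eef_pos: [636.5, -143.9, 144.2]
force: [1.0, -0.5, 0.3]
eef_pos: [636.5, -143.9, 142.3]
force: [0.1, -0.1, 0.4]
```

```bash
python3 -m jog '[{"tx":0,"ty":0,"tz":1,"ax":0,"ay":0,"az":0,"jaw":1}]' | grep -E 'pos|^force'
python3 -m jog '[{"tx":0,"ty":0,"tz":1,"ax":0,"ay":0,"az":0,"jaw":1}]' | grep -E 'pos|^force'
python3 -m jog '[{"tx":0,"ty":0,"tz":1,"ax":0,"ay":0,"az":0,"jaw":1}]' | grep -E 'pos|^force'
```

```text
eef_pos: [636.5, -143.9, 141.3]
force: [-0.5, 0.6, 0.6]
eef_pos: [636.5, -144.0, 140.6]
force: [-0.7, -0.4, 4.0]
eef_pos: [636.5, -144.0, 139.9]
force: [-1.7, -0.0, 5.8]
```

```bash
python3 -m jog '[{"tx":0,"ty":0,"tz":1,"ax":0,"ay":0,"az":0,"jaw":1}]' | grep -E 'pos|^force'
python3 -m jog '[{"tx":0,"ty":0,"tz":1,"ax":0,"ay":0,"az":0,"jaw":1}]' | grep -E 'pos|^force'
python3 -m jog '[{"tx":0,"ty":0,"tz":1,"ax":0,"ay":0,"az":0,"jaw":1}]' | grep -E 'pos|^force'
python3 -m jog '[{"tx":0,"ty":0,"tz":0.8,"ax":0,"ay":0,"az":0,"jaw":1}]' | grep -E 'pos|^force'
```

```text
eef_pos: [636.5, -144.1, 139.0]
force: [-3.5, -0.2, 7.4]
eef_pos: [636.6, -144.1, 138.2]
force: [-4.0, -0.2, 7.5]
eef_pos: [636.5, -144.2, 137.2]
force: [-2.7, 0.0, 8.0]
eef_pos: [636.5, -144.2, 136.4]
force: [-3.4, -1.2, 7.5]
```

```bash
python3 -m jog '[{"tx":0,"ty":0,"tz":1,"ax":0,"ay":0,"az":0,"jaw":1}]' | grep -E 'pos|^force'
python3 -m jog '[{"tx":0,"ty":0,"tz":1,"ax":0,"ay":0,"az":0,"jaw":1}]' | grep -E 'pos|^force'
python3 -m jog '[{"tx":0,"ty":0,"tz":1,"ax":0,"ay":0,"az":0,"jaw":1}]' | grep -E 'pos|^force'
python3 -m jog '[{"tx":0,"ty":0,"tz":0.8,"ax":0,"ay":0,"az":0,"jaw":1}]' | grep -E 'pos|^force'
```

```text
eef_pos: [636.5, -144.2, 135.4]
force: [-3.1, -0.3, 6.8]
eef_pos: [636.5, -144.2, 134.2]
force: [-2.9, -1.2, 5.0]
eef_pos: [636.5, -144.2, 133.0]
force: [-2.7, -2.0, 4.9]
eef_pos: [636.5, -144.1, 131.7]
force: [-0.4, -1.0, 1.3]
```

```bash
python3 -m jog '[{"tx":0,"ty":0,"tz":0.7,"ax":0,"ay":0,"az":0,"jaw":1}]' | grep -E 'pos|^force'
python3 -m jog '[{"tx":0,"ty":0,"tz":0.6,"ax":0,"ay":0,"az":0,"jaw":1}]' | grep -E 'pos|^force'
python3 -m jog '[{"tx":0,"ty":0,"tz":0.6,"ax":0,"ay":0,"az":0,"jaw":1}]' | grep -E 'pos|^force'
```

```text
eef_pos: [636.5, -143.8, 130.6]
force: [0.5, 0.1, 0.1]
eef_pos: [636.4, -143.6, 129.9]
force: [0.0, 0.0, 0.3]
eef_pos: [636.4, -143.7, 129.5]
force: [0.6, -0.3, 0.9]
```

```bash
python3 -m jog '[{"tx":0,"ty":0,"tz":0.5,"ax":0,"ay":0,"az":0,"jaw":1}]' | grep -E 'pos|^force'
python3 -m jog '[{"tx":0,"ty":0,"tz":0.4,"ax":0,"ay":0,"az":0,"jaw":1}]' | grep -E 'pos|^force'
```

```text
eef_pos: [636.4, -143.8, 129.1]
force: [-0.8, 0.0, 0.1]
eef_pos: [636.5, -143.9, 128.8]
force: [-0.4, 0.0, 0.3]
```

The force dropped to nothing past the peak, so it has snapped. I let go and check from the earlier viewpoint.

```bash
python3 -m jog '[{"tx":0,"ty":0,"tz":-5,"ax":0,"ay":0,"az":0,"jaw":1},{"tx":0,"ty":0,"tz":-30,"ax":0,"ay":0,"az":0,"jaw":1},{"tx":0,"ty":0,"tz":-40,"ax":0,"ay":0,"az":0,"jaw":1},{"tx":-30,"ty":0,"tz":-38,"ax":0,"ay":0,"az":0,"jaw":1},{"tx":-31,"ty":0,"tz":0,"ax":0,"ay":0,"az":0,"jaw":1}]' | grep -E 'pos|^force'
python3 -m jog '[{"tx":0,"ty":0,"tz":0,"ax":0,"ay":0,"az":0,"jaw":1}]' | grep -E 'time|pos|^force'
python3 - <<'E'
from h import *
c=wrist("pics/w5.png");print("tcp",bd(sense()["eef_pos"]))
for v in(115,120,125,130): print(v,bd(ray(c,(322,v),d=dep(c,(322,v)))))
E
```

```text
eef_pos: [576.9, -132.3, 245.3]
force: [0.9, -1.3, -0.5]
time_s: 15.62
eef_pos: [575.7, -131.7, 243.2]
force: [0.8, 0.2, -0.6]
tcp [-35.4   1.4 242.8]
115 [ 32.3   3.  129. ]
120 [ 28.4   3.1 128.9]
125 [ 24.5   3.1 129. ]
130 [ 20.6   3.1 129.3]
```

View pics/w5.png

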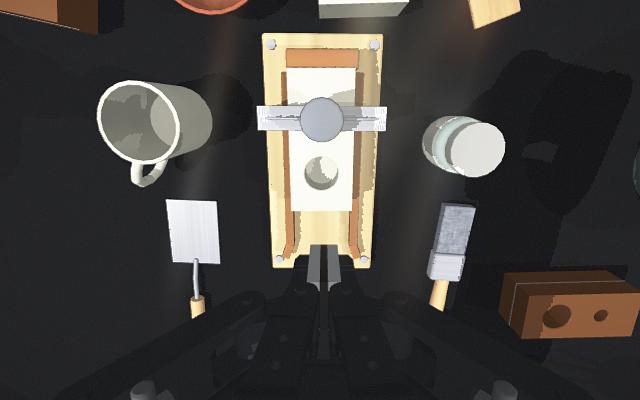

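The cap at (322,120) stands at 129 mm, 13 mm lower than before, and stays down. The mould is still at the stop (row 68), and the mug and jar have not moved.

```bash
python3 -c "
from rig import *
print(finish_job())"
```

```text
the job is handed in; nothing more can be done
None
```

The job is handed in: the mould is home against the end stop (about 15 N in the push direction, 19 N in all at the end of the push), the clamp has snapped down 13 mm and stays down (highest reading about 8 N), and the mug and jar were left where they stood.

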